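# Flip the mounting plate over the tray step

## Task

Turn the purple mounting plate over so that its steel disc faces up: with the fingertips, push it across the tray against the low step until it tips up on edge and flips over onto the raised green deck, and leave it lying flat there. Only push it, gently: do not pinch it, lift it off the tray or carry it. Leave the white plate and the other things on the bench where they are.

Things in the scene. Friction and masses are not known exactly. Their poses are not given: they have to be found in the camera images.
- tray: fixed inspection tray, 245 mm (x) by 270 mm (y). Origin at bench height below the middle of the step edge, z up. x = -130 to 0 mm: low grey floor, 6 mm above the origin; x = 0: vertical step 6 mm high along y; x = 0 to 110 mm: raised green deck, 12 mm above the origin. Side rims at y = +-130 to 135 mm stand 15 mm, a rear rim at x = 110 to 115 mm 22 mm above the bench; the front is open.
- tray_step (a point): middle of the top edge of the tray's step, 12 mm above the bench. A level push may jam the plate. A fingertip standing below the flange's near edge, pressed towards the step with a few newtons and moved up as well, takes that edge up by friction (higher up, the tip sits in the notch under the flange); the plate turns about the step's top and, past upright, falls onto the deck by itself.
- purple_center (a point): centre of the loose purple resin mounting plate, about 80 g, 12 mm thick: a flange 48 mm (x) by 60 mm (y), 5 mm thick, with a dark cross on its face, on a block 42 by 54 by 7 mm (3 mm smaller all round) with a 24 mm steel disc in its face. It lies disc down, block on the grey floor, flange up, its 60 mm side roughly along the step. Its z axis points away from the disc: up at first, down at the end.
- white_center (a point): centre of the white mounting plate, the same in size and shape, already disc up on the grey floor beside the purple one, to the left or right of it; its z axis is up and is to stay so. Leave it alone.
- mug: white ceramic mug with a handle, 80 mm across, 90 mm high; origin at the centre of its underside. Bystander.
- jar: small amber jar with a black cap, 56 mm across, 75 mm high; origin at the centre of its underside. Bystander.
- bowl: blue mixing bowl, 110 mm across, 60 mm high; origin at the centre of its underside. Bystander.
- spatula: steel spatula about 190 mm long lying flat on the bench; origin under its middle, x along its length. Bystander.
- cast: cream-coloured tooth cast on a block 60 x 66 x 18 mm, 27 mm high with its teeth; origin at the centre of its underside. Bystander.
There are look-alikes about, which are no part of the job. Of the things like the part that bears purple_center, leave any that is red or turquoise; of the rest the smaller one is meant.

How it is judged (in metres and radians):
On the way:
1. the purple plate is tipped up on its edge at the step (angle between purple_center's own z axis and vertical between 0.6 and 1.6 rad and x of purple_center in the frame of tray between -0.045 and 0.03 m), for 0.05 s.
At the end, for the whole second after the job is handed in: The purple plate lies at rest on the green deck, disc up and flat (within 5 degrees), its centre at least 5 mm beyond the step edge and within the rims; the white plate has not moved more than 15 mm or tipped; no bystander has moved more than 40 mm (angle between purple_center's own z axis and vertical above 3.05 rad and x of purple_center in the frame of tray between 0.005 and 0.095 m and y of purple_center in the frame of tray between -0.115 and 0.115 m and height (world z) of purple_center between 0.0155 and 0.021 m and linear speed of purple below 0.02 m/s and angular speed of purple below 0.2 rad/s and angle between white_center's own z axis and vertical below 0.1 rad and distance of white_center from where it was at the start of the episode below 0.015 m and distance of each of mug, jar, bowl, spatula, cast from where it was at the start of the episode below 0.04 m); the robot touches nothing.
It fails at once if the purple plate is lifted off the tray: its centre is more than 55 mm above the bench (on edge at the step it reaches about 42), or more than 32 mm while it is within 20 degrees of level (height (world z) of purple_center above 0.055 m or (height (world z) of purple_center above 0.032 m and (angle between purple_center's own z axis and vertical below 0.35 rad or angle between purple_center's own z axis and vertical above 2.79 rad))).
It fails at once if the purple plate is pinched or pressed with more than 40 N (contact force between the fingers and purple above 40 N).
It fails at once if the white plate is moved more than 15 mm or tipped up (distance of white_center from where it was at the start of the episode above 0.015 m or angle between white_center's own z axis and vertical above 0.3 rad).
It fails at once if a bystander is moved more than 40 mm (distance of any of mug, jar, bowl, spatula, cast from where it was at the start of the episode above 0.04 m).
It also fails if it takes over 58 s, if anything falls off the work surface, if the arm or the gripper's body presses on something with over 40 N, if the wrist force passes 120 N, or if a joint passes its speed limit or range.

## Robot

A 6-joint arm with a two-finger parallel gripper is mounted at the origin on the work surface. World frame = base frame: x ahead of the robot, y to its left, z up, the work surface at z = 0. Lengths are in m, angles in degrees, forces in N, time in s.
With the tool pointing down it reaches from about 0.425 to 1.125 m from the base axis. Payload 14.9 kg.
Tool frame: the origin (TCP) lies at the very end of the fingers, on their centre line; the grasp point (between the pads) lies 19 mm behind it; y points along the fingers, z is the direction in which the jaws open and shut, and the axes are right-handed (so a half turn about y gives the same grasp; the last joint's range is limited). The gripper opens to 91 mm and grips with 3 to 60 N. Pads are 32 mm wide; open, the fingers measure 118 mm over their backs; the gripper's body (76 mm by 178 mm) begins 60 mm behind the grasp point.
Start: joints at [-70.777, 21.709, 99.362, -0, 58.929, -1.908], TCP at [0.252, -0.653, 0.177] pointing down, gripper open.
Joint ranges: [-158.91, 158.91], [-42.39, 125.64], [0.06, 152.35], [-60.88, 240.88], [17.5, 164.5], [-176.32, 176.32]. Speed limits (degrees/s): [108.29, 108.29, 136.94, 180, 180, 180].

## Interface

Orientations are given as [roll, pitch, yaw] about the fixed x, y, z axes, in that order (R = Rz(yaw) Ry(pitch) Rx(roll)).
In Python, from station import sense, get_image, get_calibration, close_job gives the robot as it stands. The module is installed in compiled form; this text tells all that it offers.
- The arm moves only by the tool apply_moves, never from a script. Its argument "motion" is a list of rows, each a list of 5 numbers: the finger opening in mm, from 0 to 91.2, then the shift along the tool's x, y, z in mm, then the turn about the tool's y in units of 5 degrees (1.0 is 5 degrees). In form: [[claw, x, y, z, twist], ...]. A call has 1 to 20 rows; each row shifts and turns the commanded pose from where the row before left it, along the tool's axes as they then stand; what a row does not reach is not made up. A row lasts 1/12 s, in which the tool goes at most 41.7 mm and 7.16 degrees, less where a joint would pass 70% of its speed; a pose out of reach is approached as far as the arm can. A call is refused whole if a number of a shift passes 41.7 or a number of a turn 1, either way. A call with a gripper value outside its range is refused whole. The fingers move at their own pace and stop on an object; "force" is the grip in N (left out, the last holds). Time passes only in rows, so rows that do not move let the fingers close. It gives the time, the measured TCP pose, the force and the opening at its end, in the units of the state.
- sense(): the state, without advancing time (a new reading comes with each control period).
- get_image(name): name is "scene" or "top" or "wrist"; returns the picture (400x640x3 uint8, red, green, blue); there is no depth.
- get_calibration(name): a dict with "fx", "fy", "cx", "cy" (pixels), "xyz" and "rotation" of the camera in the world. Camera axes: x right, y down, z forward; pixel columns grow to the right and rows downward; lengths in m; the calibration is good to about 2 mm. A picture is of the moment at which its call begins: read the wrist's pose just before it. get_calibration takes no time and is no camera call; for the wrist camera it gives the pose at the moment of the call.
- close_job(): hands the job in, once; it reports no verdict.
The state is a dict: "clock": time; "joint_positions": joint angles; "qd": joint speeds; "tau": joint torques, N m; "ee_pos": TCP position; "orientation": TCP orientation; "wrist_force": force on the tool from outside, world axes, zero at the start; "moment": the same for the moment, N m; "opening": opening from 0.0 (shut) to 1.0 (fully open).
Only numpy, scipy, OpenCV 4.12 (cv2) and the standard library are available. Lean on these libraries where they do the work, as an engineer would, in place of code of your own. Each camera call takes 0.05 s, during which the arm holds its last target. There are 200 camera calls.

## Working session

There is one attempt and no reset: what is moved stays moved. The work goes in short steps, Python scripts to look and compute and a tool call to move; the robot and the scene stay as the last step left them, time stands still between calls to the robot, and variables do not carry over. Pictures are saved under pics/ and viewed, about 8 in all and at most 12, crops included, and the job is handed in when it is done.

Besides the shell and the picture viewer there is one more tool, called after "Request:" as name(argument=value, ...), one argument or row to a line, values as JSON. apply_moves: Moves the arm, as the interface text tells. Its arguments: {"type":"object","properties":{"motion":{"type":"array"},"force":{"type":"number"}},"required":["motion"]}

```bash
mkdir -p pics; python3 - <<'E'
from station import *
import cv2,json
for n in("top","scene"):
    cv2.imwrite(f"pics/{n}0.png",get_image(n)[:,:,::-1]); c=get_calibration(n); print(n,c)
print(sense())
E
```

```text
top {'fx': 361.54741411970474, 'fy': 361.54741411970474, 'cx': 321.5298100902228, 'cy': 197.79530254444697, 'xyz': array([ 0.37523389, -0.00390997,  0.92954031]), 'rotation': array([-172.12667584,    2.14143667,  -90.1608685 ])}
scene {'fx': 473.4343007200739, 'fy': 473.4343007200739, 'cx': 323.9867154233555, 'cy': 198.56718774657443, 'xyz': array([ 0.99040147, -0.37712327,  1.13140415]), 'rotation': array([-150.37455852,   -0.3381134 ,   53.0955847 ])}
{'clock': 0.1, 'joint_positions': array([-7.07762078e+01,  2.17347911e+01,  9.93917222e+01,  1.09359800e-03,
        5.89301475e+01, -1.90763903e+00]), 'qd': array([-0.06455789, -0.03222682,  0.04063864,  0.02498353,  0.09513057,
       -0.02865744]), 'tau': array([ 4.02557080e-04, -7.65036035e+01, -4.35293591e+01,  6.52355631e-02,
        3.98385851e-02, -1.56602198e-05]), 'ee_pos': array([ 0.25222964, -0.65255742,  0.17656732]), 'orientation': array([-9.00565983e+01,  2.82178253e-03, -1.58869135e+02]), 'wrist_force': array([-0.82712871,  0.49950019, -0.17601386]), 'moment': array([ 0.00043419, -0.00873115, -0.00233307]), 'opening': 1.0016425127663509}
```

View pics/top0.png

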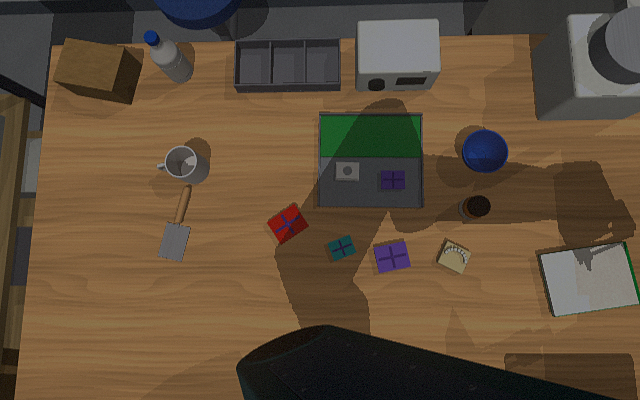

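View pics/scene0.png

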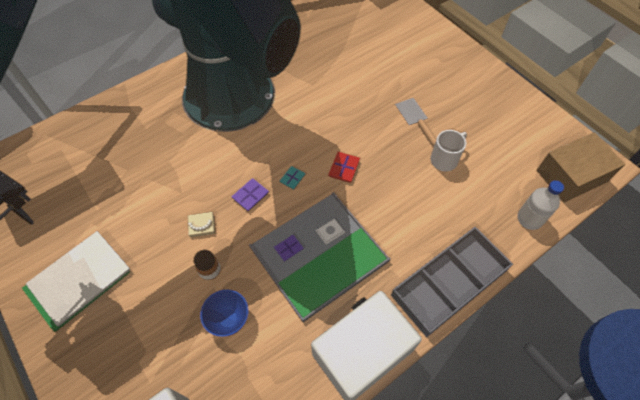

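The top view shows the tray with corners near (319,113) and (422,207). The purple plate is at (392,180) and the white one at (347,171). The larger purple look-alike at (392,257) is off the tray.

```bash
cat > h.py <<'E'
from station import *
import cv2,numpy as np
from scipy.spatial.transform import Rotation as R
def ray(n,uv,z,c=None):
    c=c or get_calibration(n); uv=np.atleast_2d(uv).astype(float)
    d=np.c_[(uv[:,0]-c['cx'])/c['fx'],(uv[:,1]-c['cy'])/c['fy'],np.ones(len(uv))]@R.from_euler('xyz',c['rotation'],degrees=True).as_matrix().T
    p=np.array(c['xyz']); return p+d*((z-p[2])/d[:,2])[:,None]
E
python3 - <<'E'
from h import *
im=cv2.imread('pics/top0.png')
hsv=cv2.cvtColor(im,cv2.COLOR_BGR2HSV)
print(hsv[180,386],hsv[257,382],hsv[140,340],hsv[190,340],hsv[173,340])
m=((hsv[...,0]>118)&(hsv[...,0]<150)&(hsv[...,1]>80)).astype(np.uint8); m[:,:300]=0;m[215:]=0;m[:150]=0;m[:,440:]=0
g=((hsv[...,0]>50)&(hsv[...,0]<75)&(hsv[...,1]>120)).astype(np.uint8); g[:,:300]=0;g[:,450:]=0;g[200:]=0
for nm,a,z in(('purple',m,.018),('green',g,.012)):
    pts=max(cv2.findContours(a,0,1)[0],key=cv2.contourArea).reshape(-1,2)
    w=ray('top',pts,z)[:,:2]*1000
    r=cv2.minAreaRect(w.astype(np.float32)); print(nm,r,cv2.boxPoints(r).round(1).tolist())
print(ray('top',[[319,113],[422,113],[423,207],[318,207],[347,171]],.015).round(3))
t=im[100:220,300:440]; cv2.imwrite('pics/topc.png',cv2.resize(t,None,fx=5,fy=5,interpolation=cv2.INTER_CUBIC))
E
```

```text
[130 134  61] [131 151 105] [ 68 172  92] [90  9 58] [23 11 95]
purple ((548.3970336914062, -151.195556640625), (58.9829216003418, 46.66302490234375), 89.37352752685547) [[524.7000122070312, -180.39999389648438], [571.4000244140625, -180.89999389648438], [572.0, -122.0], [525.4000244140625, -121.5]]
green ((664.4058837890625, -96.77052307128906), (259.8984069824219, 108.58969116210938), 89.03356170654297) [[607.9000244140625, -225.8000030517578], [716.5, -227.60000610351562], [720.9000244140625, 32.20000076293945], [612.2999877929688, 34.099998474121094]]
[[ 0.728  0.036  0.015]
 [ 0.723 -0.233  0.015]
 [ 0.476 -0.226  0.015]
 [ 0.478  0.039  0.015]
 [ 0.571 -0.036  0.015]]
```

View pics/topc.png

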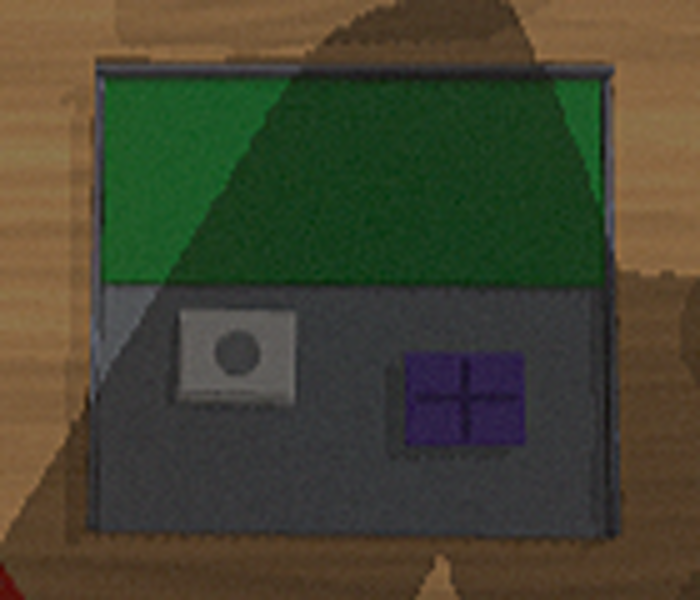

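The crop shows the step edge, with purple square to it and white clear on its left. Moving above the start point behind purple's near edge.

Request:
apply_moves(
  motion=[
    [20,0,0,0,0.883],
    [20,0,0,0,0.883],
    [20,0,0,0,0.883],
    [20,0,0,0,0.883],
    [20,0,0,0,0.883],
    [20,-15.3,0,-33.7,0],
    [20,-15.3,0,-33.7,0],
    [20,-15.3,0,-33.7,0],
    [20,-15.3,0,-33.7,0],
    [20,-15.3,0,-33.7,0],
    [20,-15.3,0,-33.7,0],
    [20,-15.3,0,-33.7,0],
    [20,-15.3,0,-33.7,0],
    [20,-15.3,0,-33.7,0],
    [20,-15.3,0,-33.7,0],
    [20,-15.3,0,-33.7,0],
    [20,-15.3,0,-33.7,0],
    [20,-15.3,0,-33.7,0],
    [20,-15.3,0,-33.7,0],
    [20,-15.3,0,-33.7,0],
  ],
)

```text
clock: 1.77
ee_pos: [0.4904, -0.1495, 0.1771]
orientation: [-90.0, -0.0, 179.1]
wrist_force: [0.9, -0.1, 0.2]
opening: 0.219
```

Request:
apply_moves(
  motion=[
    [20,0,0,0,0],
    [20,0,0,0,0],
    [20,0,0,0,0],
    [20,0,0,0,0],
  ],
)

```text
clock: 2.1
ee_pos: [0.4897, -0.1521, 0.177]
orientation: [-90.0, -0.0, 179.0]
wrist_force: [-0.0, 0.5, 0.1]
opening: 0.217
```

Request:
apply_moves(
  motion=[
    [20,0,30,0,0],
    [20,0,30,0,0],
    [20,0,30,0,0],
    [20,0,30,0,0],
    [20,0,20,0,0],
    [20,0,12,0,0],
    [20,0,0,0,0],
    [20,0,5,0,0],
    [20,0,5,0,0],
    [20,0,4,0,0],
    [20,0,0,0,0],
    [20,0,0,0,0],
    [20,0,0,0,0],
  ],
)

```text
clock: 3.18
ee_pos: [0.4905, -0.1514, 0.0116]
orientation: [-90.0, 0.0, 179.1]
wrist_force: [0.1, -0.4, 0.3]
opening: 0.222
```

```bash
python3 - <<'E'
from h import *
a=get_image('top')[110:215,290:440,::-1]; b=get_image('scene')[185:325,240:400,::-1]
cv2.imwrite('pics/c1.png',np.vstack([cv2.resize(a,(480,300)),cv2.resize(b,(480,300))]))
E
```

```text
(no output)
```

View pics/c1.png

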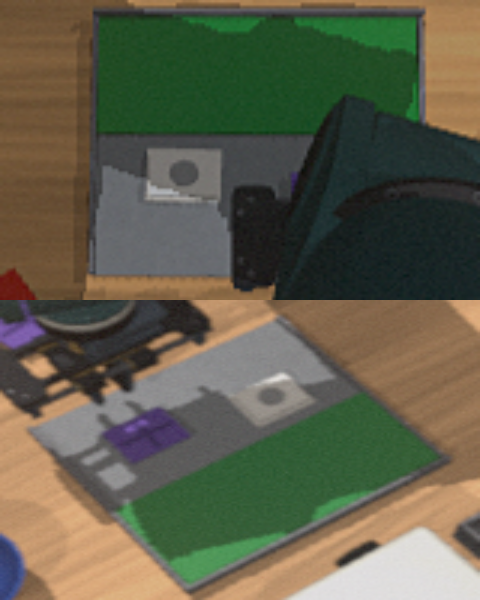

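The scene view shows both fingertips centred behind purple's near edge. Pushing to the step.

Request:
apply_moves(
  motion=[
    [20,-3,1.5,0,0],
    [20,-3,0,0,0],
    [20,-3,0,0,0],
    [20,-3,0,0,0],
    [20,-3,0,0,0],
    [20,-3,0,0,0],
    [20,-3,0,0,0],
    [20,-3,0,0,0],
    [20,-3,0,0,0],
    [20,-3,0,0,0],
    [20,-3,0,0,0],
    [20,-3,0,0,0],
    [20,-3,0,0,0],
    [20,-3,0,0,0],
    [20,-3,0,0,0],
    [20,-3,0,0,0],
  ],
)

```text
clock: 4.62
ee_pos: [0.5384, -0.1521, 0.0096]
orientation: [-90.0, -0.0, 179.1]
wrist_force: [0.5, -0.5, -0.2]
opening: 0.223
```

Request:
apply_moves(
  motion=[
    [20,-2,0,0,0],
    [20,-2,0,0,0],
    [20,-1,0,0,0],
    [20,0,0,0,0],
  ],
)

```text
clock: 4.95
ee_pos: [0.5433, -0.1522, 0.0096]
orientation: [-90.0, 0.0, 179.1]
wrist_force: [-0.4, 0.6, -0.2]
opening: 0.221
```

Request:
apply_moves(
  motion=[
    [20,-1,0,0,0],
    [20,-1,0,0,0],
    [20,-1,0,0,0],
    [20,0,0,0,0],
  ],
)

```text
clock: 5.28
ee_pos: [0.5463, -0.1523, 0.0097]
orientation: [-90.0, 0.0, 179.1]
wrist_force: [-0.2, 0.7, 1.0]
opening: 0.218
```

Request:
apply_moves(
  motion=[
    [20,-1,0,0,0],
    [20,-1,0,0,0],
    [20,0,0,0,0],
  ],
)

```text
clock: 5.53
ee_pos: [0.5484, -0.1523, 0.0097]
orientation: [-90.0, 0.0, 179.1]
wrist_force: [0.3, 0.2, -0.4]
opening: 0.217
```

Request:
apply_moves(
  motion=[
    [20,-1,0,0,0],
    [20,-1,0,0,0],
    [20,0,0,0,0],
  ],
)

```text
clock: 5.78
ee_pos: [0.5504, -0.1523, 0.0097]
orientation: [-90.0, 0.0, 179.1]
wrist_force: [-0.5, 0.1, 0.6]
opening: 0.217
```

```bash
python3 - <<'E'
from h import *
b=get_image('scene')[185:325,240:400,::-1]
cv2.imwrite('pics/c2.png',cv2.resize(b,(640,560),interpolation=cv2.INTER_CUBIC))
E
```

```text
(no output)
```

View pics/c2.png

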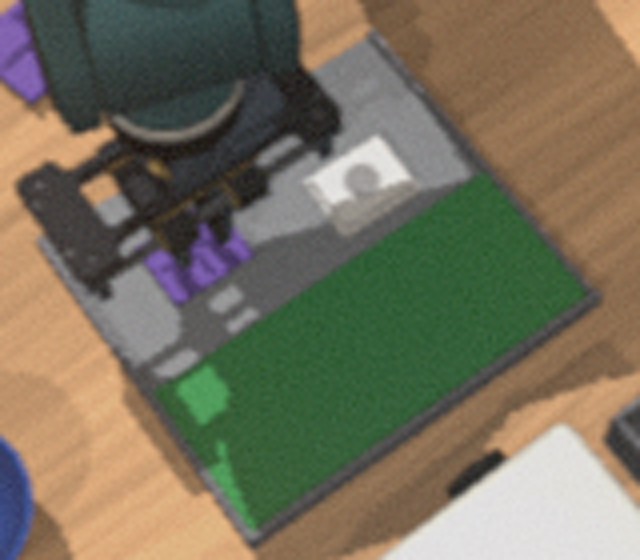

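```bash
python3 - <<'E'
from h import *
f=lambda x,y:[240+x/4,185+y/4]
print(ray('scene',[f(180,302),f(250,257),f(148,265)],.018).round(4))
print(ray('scene',[f(158,385),f(485,175)],.012).round(4))
im=cv2.imread('pics/scene0.png'); hsv=cv2.cvtColor(im,cv2.COLOR_BGR2HSV)
m=((hsv[...,0]>118)&(hsv[...,0]<150)&(hsv[...,1]>80)).astype(np.uint8); m[:225]=0;m[275:]=0;m[:,:265]=0;m[:,320:]=0
pts=max(cv2.findContours(m,0,1)[0],key=cv2.contourArea).reshape(-1,2)
r=cv2.minAreaRect((ray('scene',pts,.018)[:,:2]*1000).astype(np.float32));print(r,cv2.boxPoints(r).round(1).tolist())
c=get_calibration('wrist');print(c)
cv2.imwrite('pics/w.png',get_image('wrist')[:,:,::-1])
E
```

```text
[[ 0.5728 -0.178   0.018 ]
 [ 0.5742 -0.1248  0.018 ]
 [ 0.5398 -0.18    0.018 ]]
[[ 0.6077 -0.219   0.012 ]
 [ 0.6168  0.0341  0.012 ]]
((548.0120849609375, -150.73553466796875), (59.92474365234375, 47.69356918334961), 88.9063949584961) [[523.5999755859375, -180.1999969482422], [571.2999877929688, -181.10000610351562], [572.4000244140625, -121.19999694824219], [524.7000122070312, -120.30000305175781]]
{'fx': 308.41955249604655, 'fy': 308.41955249604655, 'cx': 318.25866856675503, 'cy': 201.33944464029454, 'xyz': array([ 0.62700762, -0.15412299,  0.21701651]), 'rotation': array([ 1.64285768e+02, -3.55185016e-02, -9.09151309e+01])}
```

View pics/w.png

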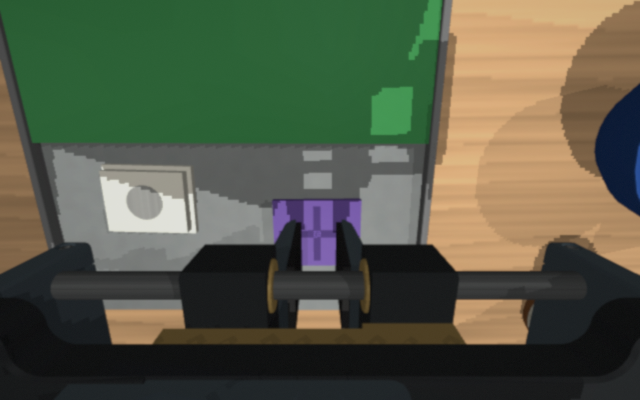

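```bash
python3 - <<'E'
from h import *
def proj(n,p):
    c=get_calibration(n); q=(np.atleast_2d(p)-c['xyz'])@R.from_euler('xyz',c['rotation'],degrees=True).as_matrix()
    return (np.c_[c['fx']*q[:,0]/q[:,2]+c['cx'],c['fy']*q[:,1]/q[:,2]+c['cy']]).round(1)
s=sense();print(s['ee_pos'],s['opening'])
x,y,z=s['ee_pos']
P=[(x+dx,y+dy,z+dz) for dz in(0,.02) for dx in(-.016,0,.016) for dy in(-.01,.01)]
for n in('wrist','scene'): print(n,proj(n,P).tolist())
print(ray('wrist',[[273,199],[360,199],[304,265],[333,265]],.018).round(4), ray('wrist',[[50,144],[425,144]],.012).round(4))
im=get_image('wrist')[180:340,230:400,::-1]; cv2.imwrite('pics/wc.png',cv2.resize(im,None,fx=3.5,fy=3.5,interpolation=cv2.INTER_CUBIC))
E
```

```text
[ 0.55016141 -0.15226321  0.00961557] 0.2208649150975387
wrist [[331.3, 246.6], [303.9, 247.0], [331.2, 226.0], [303.2, 226.4], [331.1, 204.5], [302.6, 204.9], [332.5, 259.0], [302.5, 259.4], [332.5, 236.6], [301.8, 237.1], [332.4, 213.3], [301.0, 213.7]]
scene [[281.7, 247.1], [288.1, 242.8], [285.3, 251.7], [291.7, 247.4], [288.8, 256.4], [295.3, 252.0], [281.2, 243.9], [287.7, 239.6], [284.7, 248.6], [291.2, 244.2], [288.4, 253.3], [294.9, 248.9]]
[[ 0.5731 -0.1231  0.018 ]
 [ 0.5721 -0.1813  0.018 ]
 [ 0.5241 -0.1424  0.018 ]
 [ 0.5237 -0.1631  0.018 ]] [[ 0.6112  0.022   0.012 ]
 [ 0.6072 -0.224   0.012 ]]
```

View pics/wc.png

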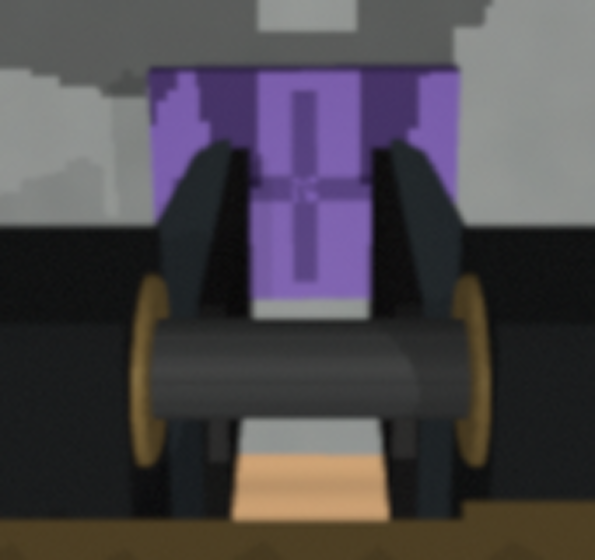

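The wrist view puts the plate's near edge at x≈0.524 and its front at 0.573, so it has hardly moved, yet the TCP reads 0.550. The tip must be higher than reported. I'll back off and touch the tray floor to find its true height.

Request:
apply_moves(
  motion=[
    [20,10,0,0,0],
    [20,12,0,0,0],
    [20,12,0,0,0],
    [20,12,0,0,0],
    [20,12,0,0,0],
    [20,0,1,0,0],
    [20,0,1,0,0],
    [20,0,0,0,0],
    [20,0,0,0,0],
  ],
)

```text
clock: 6.68
ee_pos: [0.4928, -0.1515, 0.0077]
orientation: [-90.0, 0.0, 179.1]
wrist_force: [0.4, 0.0, -0.4]
opening: 0.218
```

Request:
apply_moves(
  motion=[
    [20,0,1,0,0],
    [20,0,1,0,0],
    [20,0,0,0,0],
  ],
)

```text
clock: 6.93
ee_pos: [0.4923, -0.1513, 0.0054]
orientation: [-90.0, -0.0, 179.1]
wrist_force: [0.2, 0.2, 0.0]
opening: 0.221
```

Request:
apply_moves(
  motion=[
    [20,0,1,0,0],
    [20,0,0,0,0],
  ],
)

```text
clock: 7.1
ee_pos: [0.4921, -0.1513, 0.0044]
orientation: [-90.0, -0.0, 179.1]
wrist_force: [-0.3, -0.2, 0.0]
opening: 0.218
```

Request:
apply_moves(
  motion=[
    [20,0,1,0,0],
    [20,0,0,0,0],
  ],
)

```text
clock: 7.27
ee_pos: [0.4921, -0.1513, 0.0035]
orientation: [-90.0, -0.0, 179.1]
wrist_force: [-0.3, 0.0, 0.1]
opening: 0.22
```

Request:
apply_moves(
  motion=[
    [20,0,1,0,0],
    [20,0,1,0,0],
    [20,0,1,0,0],
    [20,0,1,0,0],
    [20,0,0,0,0],
  ],
)

```text
clock: 7.68
ee_pos: [0.492, -0.1513, -0.0006]
orientation: [-90.0, -0.0, 179.1]
wrist_force: [0.7, 0.4, -0.4]
opening: 0.219
```

Request:
apply_moves(
  motion=[
    [20,0,1,0,0],
    [20,0,1,0,0],
    [20,0,0,0,0],
  ],
)

```text
clock: 7.93
ee_pos: [0.492, -0.1513, -0.0026]
orientation: [-90.0, -0.0, 179.1]
wrist_force: [1.6, 0.4, -0.0]
opening: 0.215
```

Request:
apply_moves(
  motion=[
    [20,0,1,0,0],
    [20,0,1,0,0],
    [20,0,0,0,0],
  ],
)

```text
clock: 8.18
ee_pos: [0.4921, -0.1513, -0.0046]
orientation: [-90.0, -0.0, 179.1]
wrist_force: [-0.9, 0.0, 0.2]
opening: 0.219
```

```bash
python3 - <<'E'
from h import *
print(sense()['ee_pos'])
im=get_image('wrist')[180:340,230:400,::-1]; b=get_image('scene')[195:275,240:340,::-1]
cv2.imwrite('pics/d.png',np.hstack([cv2.resize(im,(425,400),interpolation=2),cv2.resize(b,(375,400)if 0 else (375,300),interpolation=2) if 0 else cv2.resize(b,(375,400),interpolation=2)]))
E
```

```text
[ 0.49205901 -0.151314   -0.00455088]
```

View pics/d.png

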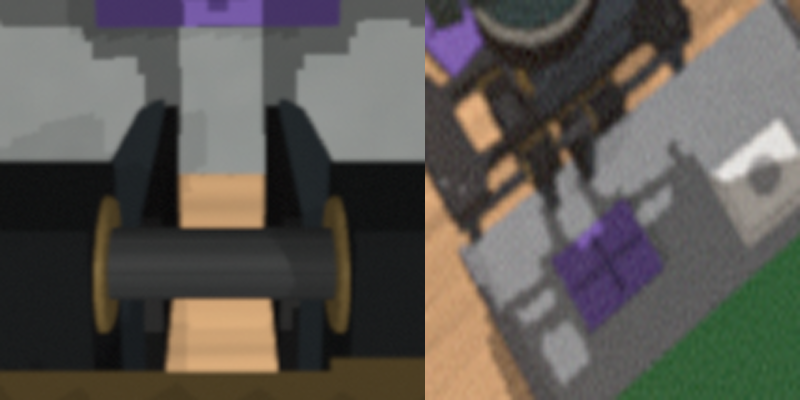

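```bash
cat >> h.py <<'E'
def tri(n1,a,n2,b):
    p,q=np.array(get_calibration(n1)['xyz']),np.array(get_calibration(n2)['xyz'])
    d,e=ray(n1,a,0)[0]-p,ray(n2,b,0)[0]-q
    s=np.linalg.lstsq(np.c_[d,-e],q-p,rcond=None)[0]; A,B=p+d*s[0],q+e*s[1]
    return (A+B)/2,np.linalg.norm(A-B)
E
python3 - <<'E'
from h import *
for a,b in(((272,236),(339,221)),((282.1,231),(299,221))): print(tri('scene',a,'wrist',b))
E
```

```text
(array([ 0.5016568 , -0.16624088,  0.02153901]), np.float64(0.006489235833507716))
(array([ 0.51161571, -0.14207144,  0.04154272]), np.float64(0.0015800983188268797))
```

Request:
apply_moves(
  motion=[
    [20,0,1,0,0],
    [20,0,1,0,0],
    [20,0,0,0,0],
  ],
)

```text
clock: 8.53
ee_pos: [0.492, -0.1513, -0.0066]
orientation: [-90.0, -0.0, 179.1]
wrist_force: [0.5, -0.2, -0.3]
opening: 0.219
```

Request:
apply_moves(
  motion=[
    [20,0,1,0,0],
    [20,0,1,0,0],
    [20,0,0,0,0],
  ],
)

```text
clock: 8.78
ee_pos: [0.492, -0.1513, -0.0086]
orientation: [-90.0, -0.0, 179.1]
wrist_force: [0.0, 0.6, 0.2]
opening: 0.221
```

Request:
apply_moves(
  motion=[
    [20,0,1,0,0],
    [20,0,1,0,0],
    [20,0,0,0,0],
  ],
)

```text
clock: 9.03
ee_pos: [0.4921, -0.1513, -0.0106]
orientation: [-90.0, -0.0, 179.1]
wrist_force: [0.0, -0.8, 0.7]
opening: 0.222
```

Request:
apply_moves(
  motion=[
    [20,0,1,0,0],
    [20,0,1,0,0],
    [20,0,0,0,0],
  ],
)

```text
clock: 9.28
ee_pos: [0.492, -0.1513, -0.0126]
orientation: [-90.0, -0.0, 179.1]
wrist_force: [0.2, -0.3, -0.1]
opening: 0.219
```

Request:
apply_moves(
  motion=[
    [20,0,1,0,0],
    [20,0,1,0,0],
    [20,0,0,0,0],
  ],
)

```text
clock: 9.53
ee_pos: [0.4921, -0.1513, -0.0145]
orientation: [-90.0, -0.0, 179.1]
wrist_force: [0.5, 0.4, 0.6]
opening: 0.221
```

Request:
apply_moves(
  motion=[
    [20,0,1,0,0],
    [20,0,1,0,0],
    [20,0,0,0,0],
  ],
)

```text
clock: 9.78
ee_pos: [0.4921, -0.1513, -0.0165]
orientation: [-90.0, -0.0, 179.1]
wrist_force: [-0.2, 0.1, 0.9]
opening: 0.219
```

Request:
apply_moves(
  motion=[
    [20,0,1,0,0],
    [20,0,1,0,0],
    [20,0,0,0,0],
  ],
)

```text
clock: 10.03
ee_pos: [0.492, -0.1513, -0.0185]
orientation: [-90.0, -0.0, 179.1]
wrist_force: [-0.3, 0.3, 0.2]
opening: 0.22
```

Request:
apply_moves(
  motion=[
    [20,0,1,0,0],
    [20,0,1,0,0],
    [20,0,0,0,0],
  ],
)

```text
clock: 10.28
ee_pos: [0.4921, -0.1513, -0.0205]
orientation: [-90.0, -0.0, 179.1]
wrist_force: [-0.3, 0.7, 0.5]
opening: 0.221
```

Request:
apply_moves(
  motion=[
    [20,0,1,0,0],
    [20,0,1,0,0],
    [20,0,0,0,0],
  ],
)

```text
clock: 10.53
ee_pos: [0.492, -0.1513, -0.0225]
orientation: [-90.0, -0.0, 179.1]
wrist_force: [-0.1, 0.1, -1.0]
opening: 0.219
```

Request:
apply_moves(
  motion=[
    [20,0,1,0,0],
    [20,0,1,0,0],
    [20,0,0,0,0],
  ],
)

```text
clock: 10.78
ee_pos: [0.492, -0.1513, -0.0246]
orientation: [-90.0, -0.0, 179.1]
wrist_force: [0.1, -0.9, 0.8]
opening: 0.218
```

Request:
apply_moves(
  motion=[
    [20,0,1,0,0],
    [20,0,1,0,0],
    [20,0,0,0,0],
  ],
)

```text
clock: 11.03
ee_pos: [0.492, -0.1513, -0.0266]
orientation: [-90.0, -0.0, 179.1]
wrist_force: [0.2, -0.4, -0.2]
opening: 0.22
```

Request:
apply_moves(
  motion=[
    [20,0,1,0,0],
    [20,0,1,0,0],
    [20,0,0,0,0],
  ],
)

```text
clock: 11.28
ee_pos: [0.4921, -0.1513, -0.0285]
orientation: [-90.0, -0.0, 179.1]
wrist_force: [0.5, 0.5, -0.4]
opening: 0.221
```

Request:
apply_moves(
  motion=[
    [20,0,1,0,0],
    [20,0,1,0,0],
    [20,0,0,0,0],
  ],
)

```text
clock: 11.53
ee_pos: [0.4921, -0.1513, -0.0305]
orientation: [-90.0, -0.0, 179.1]
wrist_force: [0.6, -0.3, -0.1]
opening: 0.216
```

```bash
python3 - <<'E'
from h import *
im=get_image('wrist')[200:320,260:380,::-1]; b=get_image('scene')[205:265,250:310,::-1]
cv2.imwrite('pics/e.png',np.hstack([cv2.resize(im,(400,400),interpolation=2),cv2.resize(b,(400,400),interpolation=2)]))
E
```

```text
(no output)
```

View pics/e.png

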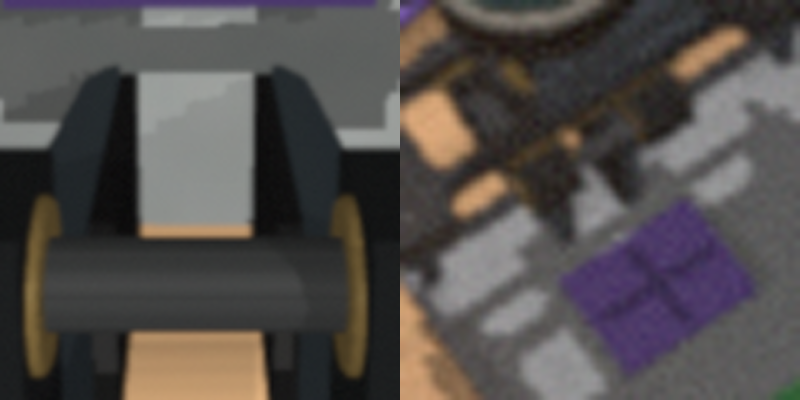

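```bash
python3 - <<'E'
from h import *
for a,b in(((275.2,241),(339,221)),((284.2,235),(299,221))): print(tri('scene',a,'wrist',b))
for z in(.006,.012,.02,.03): print(z,ray('scene',[(275.2,241),(284.2,235)],z).round(4)[:,:2].tolist(),ray('wrist',[(336.5,221),(301,221)],z).round(4)[:,:2].tolist())
E
```

```text
(array([ 0.50717831, -0.16475518,  0.00272803]), np.float64(0.0005563091212036786))
(array([ 0.51836821, -0.14254623,  0.03122018]), np.float64(0.0011370107878398115))
0.006 [[0.5083, -0.1654], [0.5081, -0.1369]] [[0.5086, -0.163], [0.509, -0.1422]]
0.012 [[0.5109, -0.1666], [0.5107, -0.1382]] [[0.5108, -0.1626], [0.5111, -0.1426]]
0.02 [[0.5143, -0.1681], [0.5141, -0.1399]] [[0.5136, -0.1622], [0.5139, -0.1431]]
0.03 [[0.5186, -0.1699], [0.5184, -0.1421]] [[0.5171, -0.1616], [0.5174, -0.1437]]
```

Triangulation puts the tips at about 6–12 mm, so the tip is roughly 37–42 mm higher than the reading. Finishing the floor touch in small steps.

Request:
apply_moves(
  motion=[
    [20,0,1,0,0],
    [20,0,1,0,0],
    [20,0,0,0,0],
  ],
)

```text
clock: 11.88
ee_pos: [0.4922, -0.1514, -0.0307]
orientation: [-90.0, -0.1, 179.1]
wrist_force: [-14.7, 5.6, 48.4]
opening: 0.22
```

Request:
apply_moves(
  motion=[
    [20,0,1,0,0],
    [20,0,0,0,0],
  ],
)

```text
clock: 12.05
ee_pos: [0.4922, -0.1513, -0.0308]
orientation: [-90.0, -0.1, 179.1]
wrist_force: [-22.8, 7.3, 73.6]
opening: 0.215
```

Floor contact came at a reading of −30.5 mm, so the offset is +36.5 mm and the contact stiffness is about 25 N/mm. Raising to a true height of 9 mm and pushing again.

Request:
apply_moves(
  motion=[
    [20,0,-3,0,0],
    [20,0,-3,0,0],
    [20,0,0,0,0],
    [20,-4,0,0,0],
    [20,-4,0,0,0],
    [20,-4,0,0,0],
    [20,-3,0,0,0],
    [20,-3,0,0,0],
    [20,-3,0,0,0],
    [20,-3,0,0,0],
    [20,-3,0,0,0],
    [20,-3,0,0,0],
    [20,-3,0,0,0],
    [20,-3,0,0,0],
    [20,-3,0,0,0],
    [20,-3,0,0,0],
    [20,-3,0,0,0],
    [20,-3,0,0,0],
    [20,-3,0,0,0],
    [20,0,0,0,0],
  ],
)

```text
clock: 13.72
ee_pos: [0.5439, -0.1523, -0.0273]
orientation: [-90.0, 0.0, 179.1]
wrist_force: [0.8, 0.1, -0.3]
opening: 0.216
```

Request:
apply_moves(
  motion=[
    [20,-0.5,0,0,0],
    [20,-0.5,0,0,0],
    [20,0,0,0,0],
  ],
)

```text
clock: 13.97
ee_pos: [0.5441, -0.1522, -0.0274]
orientation: [-90.0, -0.0, 179.1]
wrist_force: [0.8, 0.7, 0.3]
opening: 0.217
```

Request:
apply_moves(
  motion=[
    [20,-0.5,0,0,0],
    [20,-0.5,0,0,0],
    [20,0,0,0,0],
  ],
)

```text
clock: 14.22
ee_pos: [0.5451, -0.1522, -0.0274]
orientation: [-90.0, -0.0, 179.1]
wrist_force: [-0.0, 0.2, -0.7]
opening: 0.219
```

Request:
apply_moves(
  motion=[
    [20,-0.5,0,0,0],
    [20,0,0,0,0],
  ],
)

```text
clock: 14.38
ee_pos: [0.5457, -0.1522, -0.0274]
orientation: [-90.0, 0.0, 179.1]
wrist_force: [-1.2, -0.4, -0.3]
opening: 0.22
```

Request:
apply_moves(
  motion=[
    [20,-0.5,0,0,0],
    [20,0,0,0,0],
  ],
)

```text
clock: 14.55
ee_pos: [0.5461, -0.1522, -0.0274]
orientation: [-90.0, -0.0, 179.1]
wrist_force: [-0.8, 0.4, 1.3]
opening: 0.218
```

```bash
cat >> h.py <<'E'
def purple(n='wrist',z=.018,box=(60,262,235,400)):
    h=cv2.cvtColor(get_image(n),cv2.COLOR_RGB2HSV)
    m=((h[...,0]>118)&(h[...,0]<150)&(h[...,1]>80)).astype(np.uint8); k=np.zeros_like(m); k[box[0]:box[1],box[2]:box[3]]=1; m*=k
    pts=max(cv2.findContours(m,0,1)[0],key=cv2.contourArea).reshape(-1,2)
    r=cv2.minAreaRect((ray(n,pts,z)[:,:2]*1000).astype(np.float32)); return cv2.boundingRect(pts),cv2.boxPoints(r).round(1).tolist()
E
python3 -c "
from h import *
print(purple())"
```

```text
((259, 137, 116, 89), [[563.0999755859375, -182.10000610351562], [611.2999877929688, -182.8000030517578], [612.2000122070312, -123.0999984741211], [564.0999755859375, -122.4000015258789]])
```

Front flange edge is now at x≈611.8, overhanging the step by about 3 mm, so contact is imminent.

Request:
apply_moves(
  motion=[
    [20,-0.4,0,0,0],
    [20,0,0,0,0],
  ],
)

```text
clock: 14.77
ee_pos: [0.5461, -0.1522, -0.0274]
orientation: [-90.0, -0.0, 179.1]
wrist_force: [-4.2, -0.8, 2.8]
opening: 0.218
```

Request:
apply_moves(
  motion=[
    [20,-0.4,0,0,0],
    [20,0,0,0,0],
  ],
)

```text
clock: 14.93
ee_pos: [0.5461, -0.1521, -0.0275]
orientation: [-90.0, -0.1, 179.1]
wrist_force: [-7.5, -1.1, 5.5]
opening: 0.221
```

Request:
apply_moves(
  motion=[
    [20,-0.3,0,0,0],
    [20,0,0,0,0],
  ],
)

```text
clock: 15.1
ee_pos: [0.5462, -0.1521, -0.0275]
orientation: [-90.0, -0.1, 179.1]
wrist_force: [-8.4, -0.4, 6.1]
opening: 0.221
```

Request:
apply_moves(
  motion=[
    [20,0,-1,0,0],
    [20,0,-1,0,0],
    [20,-0.1,-1,0,0],
    [20,-0.1,-1,0,0],
    [20,0,0,0,0],
  ],
)

```text
clock: 15.52
ee_pos: [0.5467, -0.1521, -0.0235]
orientation: [-90.0, -0.1, 179.1]
wrist_force: [-6.3, -0.6, 0.1]
opening: 0.219
```

```bash
python3 -c "
from h import *
print(purple(box=(60,270,235,400)))"
```

```text
((261, 137, 112, 89), [[562.4000244140625, -182.5], [611.7000122070312, -183.3000030517578], [612.5999755859375, -122.4000015258789], [563.4000244140625, -121.5999984741211]])
```

Request:
apply_moves(
  motion=[
    [20,-0.1,-1,0,0],
    [20,-0.1,-1,0,0],
    [20,-0.2,-1,0,0],
    [20,-0.2,-1,0,0],
    [20,-0.2,-1,0,0],
    [20,-0.2,-1,0,0],
    [20,-0.2,-1,0,0],
    [20,-0.3,-1,0,0],
    [20,0,0,0,0],
  ],
)

```text
clock: 16.32
ee_pos: [0.5489, -0.1522, -0.0152]
orientation: [-90.0, -0.0, 179.1]
wrist_force: [-4.8, -0.1, 1.0]
opening: 0.22
```

```bash
python3 -c "
from h import *
print(purple(box=(60,270,235,400)))
cv2.imwrite('pics/f.png',np.hstack([cv2.resize(get_image('wrist')[120:260,230:400,::-1],(400,400),interpolation=2),cv2.resize(get_image('scene')[215:285,260:330,::-1],(400,400),interpolation=2)]))"
```

```text
((263, 138, 108, 87), [[562.0, -183.39999389648438], [612.5999755859375, -184.1999969482422], [613.5999755859375, -121.4000015258789], [563.0, -120.5999984741211]])
```

View pics/f.png

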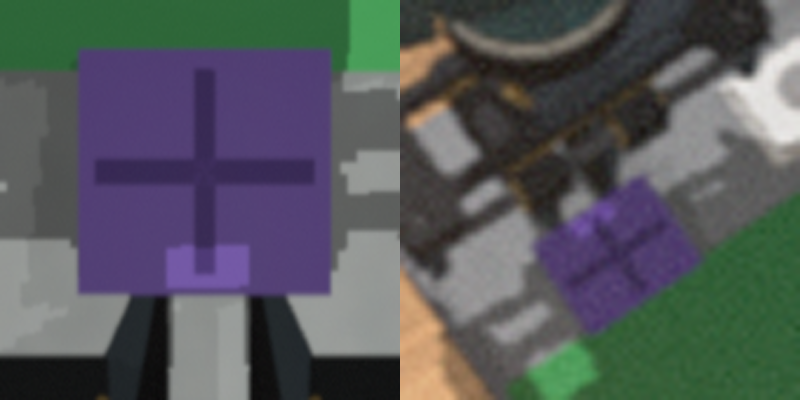

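The plate is tipping: its near edge is rising with the fingertips and the force is steady at about 5 N. Continuing along the arc.

Request:
apply_moves(
  motion=[
    [20,-0.3,-1,0,0],
    [20,-0.3,-1,0,0],
    [20,-0.4,-1,0,0],
    [20,-0.4,-1,0,0],
    [20,-0.4,-1,0,0],
    [20,-0.5,-1,0,0],
    [20,0,0,0,0],
  ],
)

```text
clock: 17.05
ee_pos: [0.5514, -0.1523, -0.0091]
orientation: [-90.0, 0.0, 179.1]
wrist_force: [-5.6, 0.1, 1.6]
opening: 0.218
```

Request:
apply_moves(
  motion=[
    [20,-0.5,-1,0,0],
    [20,-0.5,-1,0,0],
    [20,-0.5,-1,0,0],
    [20,-0.6,-1,0,0],
    [20,-0.6,-1,0,0],
    [20,-0.6,-1,0,0],
    [20,0,0,0,0],
  ],
)

```text
clock: 17.63
ee_pos: [0.555, -0.1524, -0.0031]
orientation: [-90.0, 0.0, 179.1]
wrist_force: [-3.1, -0.6, 2.2]
opening: 0.221
```

```bash
python3 -c "
from h import *
print(purple(box=(60,290,235,400)))"
```

```text
((264, 144, 106, 80), [[564.2999877929688, -185.6999969482422], [614.2000122070312, -186.5], [615.2000122070312, -119.5], [565.2999877929688, -118.69999694824219]])
```

Request:
apply_moves(
  motion=[
    [20,-0.9,-1,0,0],
    [20,-0.8,-1,0,0],
    [20,-0.8,-1,0,0],
    [20,-0.8,-1,0,0],
    [20,-0.9,-1,0,0],
    [20,0,0,0,0],
  ],
)

```text
clock: 18.18
ee_pos: [0.5592, -0.1525, 0.0019]
orientation: [-90.0, 0.0, 179.1]
wrist_force: [-3.5, 0.1, 2.8]
opening: 0.224
```

Request:
apply_moves(
  motion=[
    [20,-1.0,-1,0,0],
    [20,-1.0,-1,0,0],
    [20,-1.1,-1,0,0],
    [20,-1.1,-1,0,0],
    [20,-1.2,-1,0,0],
    [20,0,0,0,0],
  ],
)

```text
clock: 18.68
ee_pos: [0.5646, -0.1526, 0.0069]
orientation: [-90.0, 0.0, 179.1]
wrist_force: [-2.9, 0.5, 1.5]
opening: 0.22
```

```bash
python3 -c "
from h import *
print(purple(box=(60,290,235,400)))"
```

```text
((264, 154, 106, 70), [[570.2999877929688, -187.39999389648438], [616.5999755859375, -188.1999969482422], [617.7000122070312, -117.69999694824219], [571.4000244140625, -117.0]])
```

Request:
apply_moves(
  motion=[
    [20,-1.3,-1,0,0],
    [20,-1.2,-1,0,0],
    [20,-1.3,-1,0,0],
    [20,-1.3,-1,0,0],
    [20,-1.4,-1,0,0],
    [20,0,0,0,0],
  ],
)

```text
clock: 19.23
ee_pos: [0.5712, -0.1527, 0.012]
orientation: [-90.0, 0.0, 179.1]
wrist_force: [-2.0, 0.1, 2.1]
opening: 0.219
```

Request:
apply_moves(
  motion=[
    [20,-1.5,-0.9,0,0],
    [20,-1.5,-0.8,0,0],
    [20,-1.6,-0.7,0,0],
    [20,-1.7,-0.6,0,0],
    [20,0,0,0,0],
  ],
)

```text
clock: 19.65
ee_pos: [0.5774, -0.1528, 0.0152]
orientation: [-90.0, 0.0, 179.1]
wrist_force: [-4.6, -0.4, 9.6]
opening: 0.216
```

```bash
python3 -c "
from h import *
print(purple(box=(60,290,235,400)))
cv2.imwrite('pics/g.png',np.hstack([cv2.resize(get_image('wrist')[120:260,230:400,::-1],(400,400),interpolation=2),cv2.resize(get_image('scene')[215:285,260:330,::-1],(400,400),interpolation=2)]))"
```

```text
((264, 170, 105, 56), [[578.7000122070312, -188.39999389648438], [617.7999877929688, -189.0], [619.0, -116.30000305175781], [579.9000244140625, -115.5999984741211]])
```

View pics/g.png

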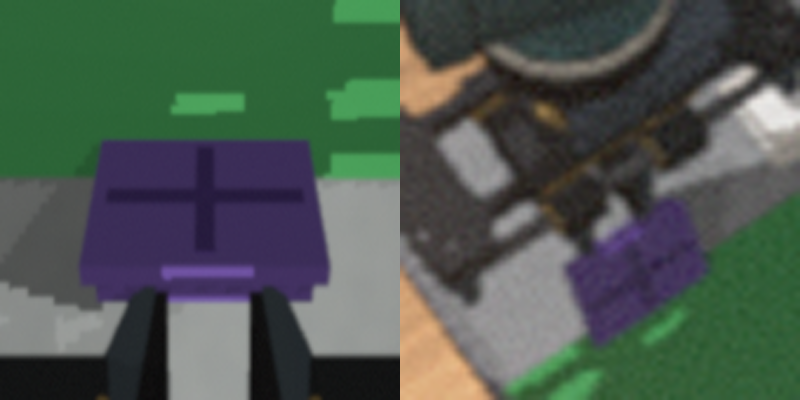

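At about 70° of tilt the tips sit in the notch and press on the block's side (Fz 9.6 N). I'll go up more steeply, then over.

Request:
apply_moves(
  motion=[
    [20,0,-0.8,0,0],
    [20,-0.5,-0.8,0,0],
    [20,-0.8,-0.7,0,0],
    [20,-1,-0.6,0,0],
    [20,-1,-0.6,0,0],
    [20,0,0,0,0],
  ],
)

```text
clock: 20.3
ee_pos: [0.5806, -0.1528, 0.0183]
orientation: [-90.0, 0.0, 179.1]
wrist_force: [0.8, 0.1, -0.3]
opening: 0.221
```

```bash
python3 -c "
from h import *
print(purple(box=(60,290,235,400)))"
```

```text
((265, 173, 104, 54), [[579.9000244140625, -188.8000030517578], [618.2999877929688, -189.39999389648438], [619.5, -116.30000305175781], [581.0999755859375, -115.69999694824219]])
```

Request:
apply_moves(
  motion=[
    [20,-1.3,-0.5,0,0],
    [20,-1.3,-0.5,0,0],
    [20,-1.3,-0.4,0,0],
    [20,-1.3,-0.4,0,0],
    [20,0,0,0,0],
  ],
)

```text
clock: 20.77
ee_pos: [0.5858, -0.1529, 0.0201]
orientation: [-90.0, 0.0, 179.1]
wrist_force: [-0.0, 0.2, 0.0]
opening: 0.222
```

Request:
apply_moves(
  motion=[
    [20,-1.3,-0.4,0,0],
    [20,-1.3,-0.4,0,0],
    [20,-1.3,-0.3,0,0],
    [20,-1.3,-0.3,0,0],
    [20,0,0,0,0],
  ],
)

```text
clock: 21.18
ee_pos: [0.591, -0.153, 0.0214]
orientation: [-90.0, 0.0, 179.1]
wrist_force: [-0.4, -0.3, 1.0]
opening: 0.22
```

```bash
python3 -c "
from h import *
print(purple(box=(60,290,235,400)))"
```

```text
((265, 186, 103, 43), [[587.5999755859375, -188.8000030517578], [618.9000244140625, -189.3000030517578], [620.0, -115.80000305175781], [588.7000122070312, -115.30000305175781]])
```

Request:
apply_moves(
  motion=[
    [20,-1.3,-0.2,0,0],
    [20,-1.3,-0.2,0,0],
    [20,-1.3,-0.1,0,0],
    [20,-1.3,0,0,0],
    [20,-1.3,0,0,0],
    [20,0,0,0,0],
  ],
)

```text
clock: 21.73
ee_pos: [0.5975, -0.1531, 0.0219]
orientation: [-90.0, 0.0, 179.1]
wrist_force: [-0.5, -0.3, -0.2]
opening: 0.217
```

Request:
apply_moves(
  motion=[
    [20,-1.3,0,0,0],
    [20,-1.3,0,0,0],
    [20,-1.3,0,0,0],
    [20,-1.3,0,0,0],
    [20,0,0,0,0],
    [20,0,0,0,0],
  ],
)

```text
clock: 22.23
ee_pos: [0.6024, -0.1531, 0.0218]
orientation: [-90.0, -0.0, 179.1]
wrist_force: [0.8, 0.5, -0.5]
opening: 0.218
```

```bash
python3 -c "
from h import *
print(purple(z=.017,box=(30,300,235,400)))"
```

```text
((265, 202, 103, 29), [[597.0, -189.1999969482422], [618.2999877929688, -189.5], [619.5, -115.5999984741211], [598.2000122070312, -115.30000305175781]])
```

Request:
apply_moves(
  motion=[
    [20,-1.2,0,0,0],
    [20,-1.2,0,0,0],
    [20,-1.2,0,0,0],
    [20,-1.2,0,0,0],
    [20,0,0,0,0],
    [20,0,0,0,0],
  ],
)

```text
clock: 22.78
ee_pos: [0.6072, -0.1532, 0.0218]
orientation: [-90.0, 0.0, 179.1]
wrist_force: [0.2, 1.1, 1.0]
opening: 0.218
```

```bash
python3 -c "
from h import *
print(purple(z=.017,box=(30,300,235,400)))"
```

```text
((266, 208, 102, 23), [[601.7999877929688, -189.1999969482422], [618.7000122070312, -189.5], [619.7999877929688, -116.19999694824219], [603.0, -116.0]])
```

Request:
apply_moves(
  motion=[
    [20,-1.2,0,0,0],
    [20,-1.2,0,0,0],
    [20,-1.2,0,0,0],
    [20,-1.2,0,0,0],
    [20,0,0,0,0],
    [20,0,0,0,0],
    [20,0,0,0,0],
  ],
)

```text
clock: 23.42
ee_pos: [0.6119, -0.1533, 0.0218]
orientation: [-90.0, -0.0, 179.1]
wrist_force: [-0.7, 0.2, -0.3]
opening: 0.218
```

```bash
python3 -c "
from h import *
print(purple(z=.017,box=(10,300,235,400)))
cv2.imwrite('pics/i.png',np.hstack([cv2.resize(get_image('wrist')[80:260,220:400,::-1],(400,400),interpolation=2),cv2.resize(get_image('scene')[215:305,260:350,::-1],(400,400),interpolation=2)]))"
```

```text
((274, 145, 87, 67), [[621.2000122070312, -182.8000030517578], [668.2000122070312, -183.5], [669.2000122070312, -124.5], [622.2000122070312, -123.69999694824219]])
```

It fell over: it now measures 47×59 mm at x≈0.621–0.669, on the deck. Raising clear.

Request:
apply_moves(
  motion=[
    [20,2,-5,0,0],
    [20,5,-10,0,0],
    [20,10,-20,0,0],
    [20,10,-20,0,0],
    [20,10,-20,0,0],
    [20,10,-20,0,0],
    [20,10,-20,0,0],
    [20,10,-10,0,0],
    [20,0,0,0,0],
    [20,0,0,0,0],
    [20,0,0,0,0],
    [20,0,0,0,0],
  ],
)

```text
clock: 24.57
ee_pos: [0.5449, -0.1521, 0.1461]
orientation: [-90.0, -0.0, 179.1]
wrist_force: [-0.3, 0.8, -0.2]
opening: 0.223
```

```bash
python3 -c "
from h import *
print(sense()['ee_pos'],sense()['wrist_force'])
cv2.imwrite('pics/j.png',np.hstack([cv2.resize(get_image('wrist')[0:250,150:400,::-1],(400,400),interpolation=2),cv2.resize(get_image('scene')[185:305,240:360,::-1],(400,400),interpolation=2)]))"
```

```text
[ 0.54489832 -0.15208663  0.14610216] [-0.32646375  0.78061604 -0.20818735]
```

View pics/j.png

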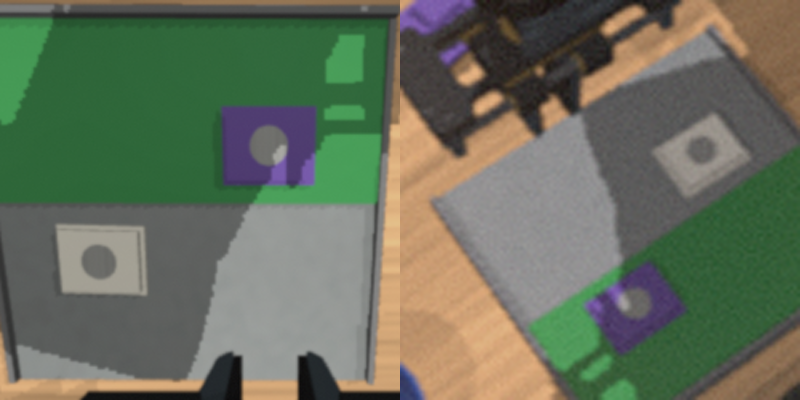

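Both views show the purple plate flat and fully on the green deck, disc up, with the white plate in place and the gripper clear.

```bash
python3 -c "
from station import *
print(close_job())"
```

```text
the job is handed in; nothing more can be done
None
```

The purple plate now lies disc up and flat on the green deck, its centre about 36 mm beyond the step. I handed the job in at about 25 s.

- **Flip:** I pushed the plate against the step with the slightly open fingertips. I then raised them along an arc at roughly 2–8 N until the plate passed upright and fell over by itself. The highest push force I read on the plate was about 11 N.
- **Height disagreement:** The reported tool height did not match the real fingertips. They were about 36.5 mm higher than the reading, so my first push passed over the plate without moving it. I found the offset by touching the tray floor, which took up to 74 N at the wrist, and corrected for it. I did not find out why it was off.
- **Last checks:** In the final wrist and scene pictures the disc is visible, the plate lies flat, the white plate looks unmoved and the gripper is clear. The final wrist force was near zero. I judged flatness and the white plate by eye, not by measurement. The bystanders were not in those last pictures, and I saw no contact with them during the job.

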